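# Shut and latch the red tool box

## Task

Close up the red tool box: with the fingertips push its half-raised lid down until it is fully shut, easing it down without a slam, then push in the two black latches on its front until both lie flat. Only push: do not lift or shift the box along the bench, and leave everything that stands or lies around it where it is.

Things in the scene. Friction and masses are not known exactly. Their poses are not given: they have to be found in the camera images.
- toolbox: red plastic tool box, about 5 kg, loose on rubber feet. Origin: centre of its underside. x axis from front (latches, robot side) to back (lid hinge), y along its length, z up. Body 190 deep, 420 long, rim at z 130; 170 high when shut, 175 at the folded black carry handle mid-lid (124 long, 73 to 89 mm behind the front face). Front face at x = -95.
- lid (a joint): lid hinge, rad: 0 = fully shut, grows as it opens (1.57 = upright); starts at 0.7 to 1.1. Hinge line along the box's y axis at x = +95, z = 130 mm in the box frame. Stiff (0.8 N m friction): the lid stays at any angle where it is left and needs about 2 to 6 N near its front edge to go down.
- lid_front (a point): point on the lid's outer (top) face, midway along its length, 20 mm in from its free front edge: 170 mm from the hinge line along the lid and 40 mm outward from the lid's rim plane. The lid is a shell 190 x 420 mm, 40 deep. Axes as the box's when the lid is shut (z out of the outer face), turning with the lid.
- latch_left (a joint): hinge of the latch at the box's +y side, rad: 0 = flat against the front, grows as it swings out; starts at 0.5 to 0.9. Stiff (0.12 N m friction, 3 to 5 N at its tab), stays where left. It hangs from the lid's front and moves with it; with the lid shut its pivot line is parallel to the box's y axis at x = -104, z = 148 mm in the box frame, its middle at y = +130.
- latch_right (a joint): hinge of the latch at the box's -y side: the same, at y = -130. Both latches swing in easily when pressed down and in along their arc; pushed level at the free end while standing far out, they can bind on the finger.
- latch_left_tab (a point): outer face of the left latch, 40 mm from its pivot line, mid-width. The latch is a black flap with a yellow inlay, 50 wide (along y), 50 long, 6 thick, with a 4 mm outward lip along its free end. Lid shut and latch flat: this point is 108 mm above the bench and 13 mm in front of the front face, the lip's face 17 mm in front, the free end 98 mm above the bench.
- latch_right_tab (a point): the same point on the right latch.
- blue_pot: glazed blue pot, 140 across at the rim, 125 high, standing; origin at the centre of its underside. Bystander.
- glass_bottle: green glass bottle, 72 across, 232 high, standing; origin at the centre of its underside. Bystander.
- clay_pot: terracotta pot, 110 across, 100 high, standing; origin at the centre of its underside. Bystander.
- screw_jar: glass jar with a steel cap, 80 across, 100 high, standing; origin at the centre of its underside. Bystander.
- garden_rake: aluminium hand rake with a wooden grip, 300 long, 100 wide at the tines, 33 high, lying on the bench in front of the box; origin midway along it on the bench, its x axis from grip to tines. Bystander.
- screwdriver: screwdriver lying on the bench in front of the box, about 200 long and 26 high; origin on the bench under its middle, x axis from handle to tip. Bystander.

How it is judged:
By the outcome, as a careful person would: the job done as asked, in the order asked, and still so for the second after the job is handed in, with the robot touching nothing.
It also fails if it takes over 59 s, if anything falls off the work surface, if the arm or the gripper's body presses on something with over 40 N, if the wrist force passes 120 N, or if a joint passes its speed limit or range.

## Robot

A 6-joint arm with a two-finger parallel gripper is mounted at the origin on the work surface. World frame = base frame: x ahead of the robot, y to its left, z up, the work surface at z = 0. Lengths are in m, angles in rad, forces in N, time in s.
With the tool pointing down it reaches from about 0.35 to 0.875 m from the base axis. Payload 4.2 kg.
Tool frame: the origin (TCP) lies midway between the tips of the shut fingers; the grasp point (between the pads) lies 19 mm behind it; z points along the fingers, y is the direction in which the jaws open and shut (so a half turn about z gives the same grasp; the last joint's range is limited). The gripper opens to 87 mm and grips with 3 to 60 N. Pads are 19 mm wide; open, the fingers measure 117 mm over their backs; the gripper's body (75 mm by 190 mm) begins 51 mm behind the grasp point.
Start: joints at [1.425, 0.385, 0.008, 0, -1.194, -0.259], TCP at [0.246, 0.574, 0.223] pointing down, gripper open.
Joint ranges: [-3.14, 3.14], [-1.21, 2.06], [-1.07, 1.41], [-3.16, 2.05], [-2.99, -0.16], [-3.1, 3.1]. Speed limits (rad/s): [2.79, 2.79, 3.14, 3.14, 3.14, 3.14].

## Interface

Orientations are given as a rotation vector (axis times angle).
In Python, from workcell import env gives the robot as it stands.
- The arm moves only by the tool drive_tool, never from a script. Its argument "commands" is a list of rows, each a list of 3 entries, a list of its own where there are three numbers: the turn, a rotation vector about the tool's x, y, z in degrees, then the shift along the tool's x, y, z in cm, then the opening, from 0 (shut) to 1 (fully open). In form: [[[rx, ry, rz], [dx, dy, dz], jaw], ...]. A call has exactly 5 rows; each row is the pose to reach, as a shift and turn from the pose commanded when the call began, along the tool's axes at that moment; what a row does not reach only later rows make up. A row lasts 1/10 s, in which the tool goes at most 50 mm and 8.59 degrees, less where a joint would pass 70% of its speed; a pose out of reach is approached as far as the arm can. A call with a gripper value outside its range is refused whole. The fingers move at their own pace and stop on an object; the grip force is fixed at half the most. Time passes only in rows, so rows that repeat a pose let the fingers close, or fill a call up. It gives the time, the measured TCP pose, the force and the opening at its end, in the units of the state.
- env.state(): the state, without advancing time (a new reading comes with each control period).
- env.camera(name): name is "scene" or "top" or "wrist"; returns a dict with "image" (384x512x3 uint8, blue, green, red), "K" (3x3 intrinsics, pixels), "eye" and "orientation" of the camera in the world. Camera axes: x right, y down, z forward; pixel columns grow to the right and rows downward; lengths in m; the calibration is good to about 2 mm. A picture is of the moment at which its call begins. There is no depth.
- env.sign_off(): hands the job in, once; it reports no verdict.
The state is a dict: "time_s": time; "joints": joint angles; "joint_vel": joint speeds; "effort": joint torques, N m; "tcp_pos": TCP position; "tool_rot": TCP orientation; "wrist_force": force on the tool from outside, world axes, zero at the start; "ft_torque": the same for the moment, N m; "grip_width": opening from 0.0 (shut) to 1.0 (fully open).
Only numpy, scipy, OpenCV 4.12 (cv2) and the standard library are available. Lean on these libraries where they do the work, as an engineer would, in place of code of your own. Each camera call takes 0.05 s, during which the arm holds its last target. There are 200 camera calls.

## Working session

There is one attempt and no reset: what is moved stays moved. The work goes in short steps, Python scripts to look and compute and a tool call to move; the robot and the scene stay as the last step left them, time stands still between calls to the robot, and variables do not carry over. Pictures are saved under pics/ and viewed, about 8 in all and at most 12, crops included, and the job is handed in when it is done.

Besides the shell and the picture viewer there is one more tool, called as name([rows], argument=value, ...), one row to a line, values as JSON. drive_tool: Moves the arm, as the interface text tells. Its arguments: {"type":"object","properties":{"commands":{"type":"array","items":{"type":"array"}}},"required":["commands"]}

```bash
mkdir -p pics; cat > h.py <<'E'
from workcell import env
import numpy as np, cv2
from scipy.spatial.transform import Rotation as R
def cam(n,f):
    c=env.camera(n); cv2.imwrite(f'pics/{f}.png',c['image'])
    np.savez(f'pics/{f}.npz',K=c['K'],eye=c['eye'],o=np.array(c['orientation'])); return c
def load(f):
    d=np.load(f'pics/{f}.npz'); o=d['o']; M=o if o.shape==(3,3) else R.from_rotvec(o).as_matrix() if o.shape==(3,) else R.from_quat(o).as_matrix()
    return d['K'],d['eye'],M
def proj(f,P):
    K,e,M=load(f); q=(np.atleast_2d(P)-e)@M@K.T; return q[:,:2]/q[:,2:]
def onplane(f,uv,z):
    K,e,M=load(f); r=np.c_[np.atleast_2d(uv),np.ones(len(np.atleast_2d(uv)))]@np.linalg.inv(K).T@M.T
    return e+r*((z-e[2])/r[:,2:])
E
python3 - <<'E'
from h import *
for n in('scene','top'):
    c=cam(n,n+'0'); print(n,c['K'],c['eye'],c['orientation'])
a=[cv2.imread(f'pics/{n}0.png') for n in('scene','top')]
for n,i in zip(('s','t'),a): cv2.imwrite(f'pics/{n}0b.png',cv2.resize(i,(800,600),interpolation=cv2.INTER_CUBIC))
print(env.state())
E
```

```text
scene [[358.61264881   0.         248.53804828]
 [  0.         358.61264881 186.36563631]
 [  0.           0.           1.        ]] [ 0.27192678 -0.82584107  1.04960494] [-2.37166069  0.36105891 -0.1493034 ]
top [[353.73541883   0.         258.84869535]
 [  0.         353.73541883 188.54117289]
 [  0.           0.           1.        ]] [ 0.39680345 -0.00911156  1.42903147] [-2.19297887  2.14003907 -0.12996703]
{'time_s': 0.1, 'joints': array([ 1.42459262e+00,  3.85519750e-01,  6.77144833e-03, -4.60949443e-04,
       -1.19402284e+00, -2.58573265e-01]), 'joint_vel': array([ 0.00153848, -0.00207673,  0.00428404,  0.00166671,  0.00101545,
        0.00136784]), 'effort': array([-4.01108991e-04, -3.91692066e+01,  1.87935001e+01,  4.23196301e+00,
        1.34497249e-02, -7.32639660e-05]), 'tcp_pos': array([0.24591413, 0.5739975 , 0.22154446]), 'tool_rot': array([ 3.07546171e+00, -6.31350664e-01, -4.97433152e-04]), 'wrist_force': array([-0.02061175, -0.08077862, -0.33720909]), 'ft_torque': array([0.01242157, 0.01286324, 0.0245707 ]), 'grip_width': 1.0010487129957513}
```

View pics/s0b.png

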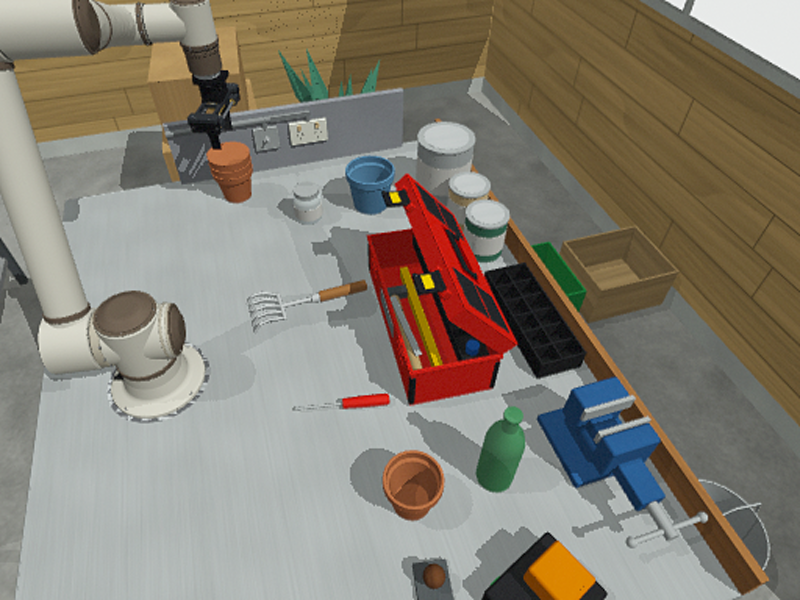

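View pics/t0b.png

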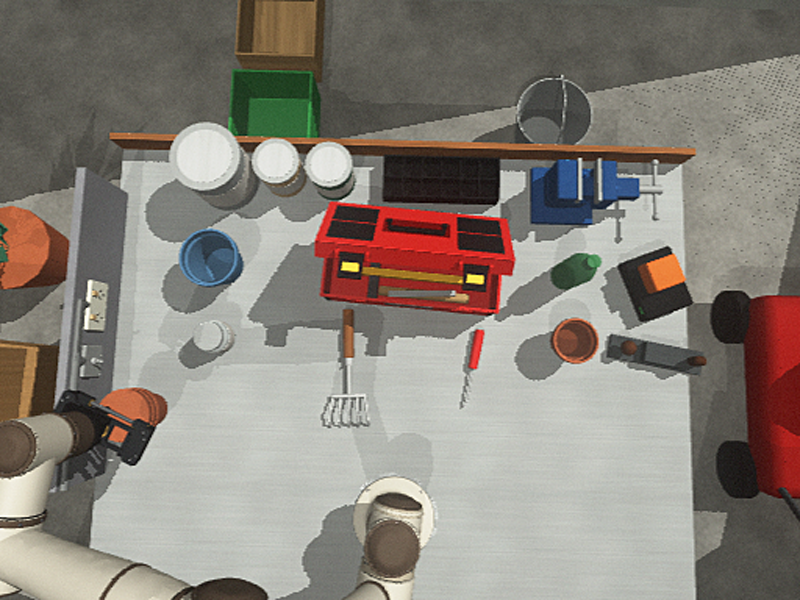

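The scene view shows the box with its lid half up, front edge around (370,240)-(410,395). In the top view the front rim runs about (323,298)-(498,313), with the rake and screwdriver in front of it. I'll enlarge both to get corner positions.

```bash
python3 - <<'E'
import cv2,numpy as np
a=cv2.imread('pics/top0.png')[120:210,195:335]; b=cv2.imread('pics/scene0.png')[105:260,228:338]
a=cv2.resize(a,None,fx=5.7,fy=5.7,interpolation=cv2.INTER_CUBIC)
cv2.imwrite('pics/ta.png',a)
cv2.imwrite('pics/sa.png',cv2.resize(b,None,fx=3.8,fy=3.8,interpolation=cv2.INTER_CUBIC)); print(a.shape)
E
```

```text
(513, 798, 3)
```

View pics/ta.png

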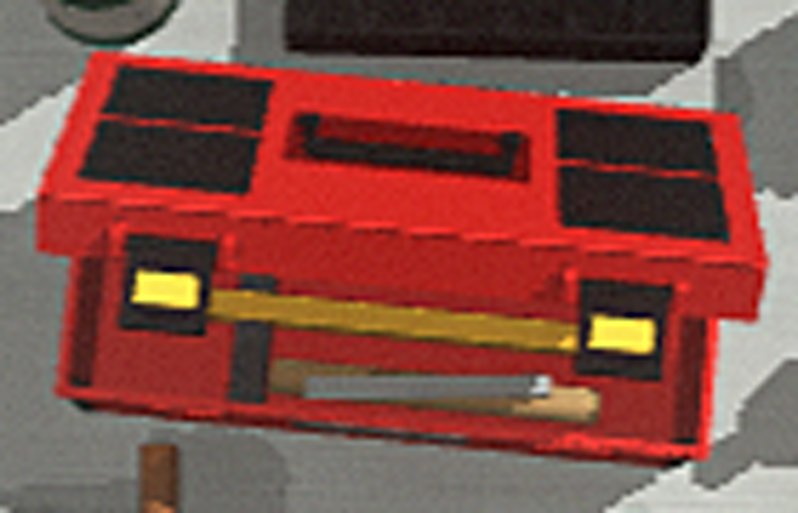

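View pics/sa.png

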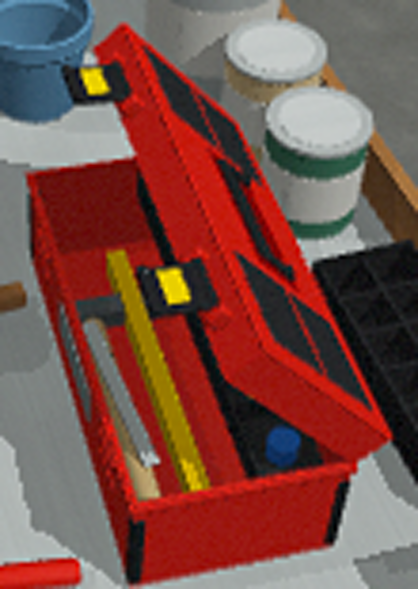

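```bash
cat > model.py <<'E'
from h import *
def box2w(p,P):
    x,y,a=p; P=np.atleast_2d(P); c,s=np.cos(a),np.sin(a)
    return np.c_[x+c*P[:,0]-s*P[:,1],y+s*P[:,0]+c*P[:,1],P[:,2]]
def lid(th,d,y,h): return [.095-d*np.cos(th)+h*np.sin(th),y,.130+d*np.sin(th)+h*np.cos(th)]
def latch(th,ph,y,r,o): # r along, o outward from pivot
    return lid(th,.199+r*np.sin(ph)+o*np.cos(ph),y,.018-r*np.cos(ph)+o*np.sin(ph))
E
cat > fit.py <<'E'
from model import *
from scipy.optimize import least_squares
def pts(q):
    p=q[:3];t,l,r=q[3:6]
    B=[[-.095,.21,.13],[-.095,-.21,.13]]
    T=B+[lid(t,.19,.21,.04),lid(t,.19,-.21,.04),lid(t,.19,.21,0),lid(t,.19,-.21,0),lid(t,0,.21,.04),lid(t,0,-.21,.04),
      latch(t,l,.155,.05,.008),latch(t,l,.105,.05,.008),latch(t,r,-.105,.05,.008),latch(t,r,-.155,.05,.008)]
    S=B+[[-.095,-.21,0],lid(t,.19,-.21,0),lid(t,.19,-.21,.04),lid(t,.19,.21,.04),lid(t,.19,.21,0),lid(t,0,-.21,.04),lid(t,0,-.21,0),
      latch(t,r,-.105,.05,.008),latch(t,r,-.155,.05,.008),latch(t,l,.155,.05,.008),latch(t,l,.105,.05,.008)]
    return np.r_[proj('top0',box2w(p,T)),proj('scene0',box2w(p,S))]
mt=np.array([(60,395),(708,455),(42,195),(768,262),(38,248),(758,318),(95,55),(740,115),(120,328),(205,335),(575,372),(660,380)])/5.7+[195,120]
ms=np.array([(30,172),(132,505),(132,582),(225,380),(265,350),(125,25),(98,48),(388,438),(357,465),(140,268),(158,312),(65,68),(78,102)])/3.8+[228,105]
m=np.r_[mt,ms]
s=least_squares(lambda q:(pts(q)-m).ravel(),[.55,0,-.08,.9,.7,.7],loss='soft_l1')
print(s.x.round(4)); print((pts(s.x)-m).round(1).tolist())
np.save('q.npy',s.x); q=s.x
def line(n,f,k=.64): print(n)
g=lambda f,uv,z:onplane(f,np.array(uv)*.64,z).round(3).tolist()
print('rake',g('top0',[(348,310),(347,360),(345,425)],.02),'scr',g('top0',[(478,331),(463,405)],.013))
print('blue rim',g('top0',(211,257),.125),'jar',g('top0',(215,335),.1),'bottle top',g('top0',(592,261),.232),'clay',g('top0',(575,340),.1))
print('lid_front w',box2w(q[:3],[lid(q[3],.17,0,.04),[-.075,0,.17],[-.108,.13,.108],[-.108,-.13,.108]]).round(4))
E
python3 fit.py
```

```text
[ 0.6193 -0.0353 -0.0745  0.8583  0.6676  0.7144]
[[-0.2, -1.0], [-0.7, -0.3], [-1.1, -1.2], [0.4, -0.2], [-0.3, 0.2], [-0.2, 0.4], [-0.5, -1.2], [-0.3, -0.6], [-0.4, -0.6], [0.1, -0.3], [0.1, -0.6], [0.7, -0.5], [-0.6, 0.3], [0.3, 1.1], [-1.1, 3.1], [0.3, 0.4], [1.0, 0.4], [-0.1, -1.1], [-1.4, 0.0], [1.5, 0.8], [-0.8, 0.4], [-1.1, -0.3], [-1.3, 0.3], [-0.9, 0.0], [-1.0, 0.1]]
rake [[0.513, 0.126, 0.02], [0.386, 0.124, 0.02], [0.225, 0.123, 0.02]] scr [[0.468, -0.208, 0.013], [0.281, -0.172, 0.013]]
blue rim [[0.623, 0.447, 0.125]] jar [[0.439, 0.434, 0.1]] bottle top [[0.617, -0.427, 0.232]] clay [[0.448, -0.429, 0.1]]
lid_front w [[ 0.6334 -0.0364  0.2848]
 [ 0.5445 -0.0297  0.17  ]
 [ 0.5212  0.1023  0.108 ]
 [ 0.5019 -0.1569  0.108 ]]
```

```bash
cat > plan.py <<'E'
from model import *
q=np.load('q.npy')
def down(tilt=0): # tool x = box x tilted; tilt>0: fingers lean forward (tool z toward +x)
    a=q[2]; B=R.from_euler('z',a).as_matrix(); t=np.radians(tilt)
    z=B@[np.sin(t),0,-np.cos(t)]; x=B@[np.cos(t),0,np.sin(t)]
    return R.from_matrix(np.c_[x,np.cross(z,x),z])
def rows(poses):
    s=env.state(); R0=R.from_rotvec(s['tool_rot']); 
    for p,Rt in poses:
        print((R0.inv()*Rt).as_rotvec(degrees=True).round(1).tolist(),(R0.inv().apply(np.array(p)-s['tcp_pos'])*100).round(2).tolist())
    print('tcp',s['tcp_pos'].round(4),'F',s['wrist_force'].round(1),'t',round(s['time_s'],2),'j',s['joints'].round(2))
E
python3 - <<'E'
from plan import *
w=box2w(q[:3],[lid(q[3],.166,0,.04)])[0]; print(w)
tgt=[w[0]+.02,w[1],.36]
rows([([.246,.574,.34],down()),(tgt,down())])
E
```

```text
[ 0.6359721  -0.0365823   0.28176805]
[0.1, 0.0, -18.9] [0.01, 0.02, -11.85]
[0.1, 0.0, -18.9] [61.75, 39.99, -13.76]
tcp [0.2459 0.574  0.2215] F [-0.  -0.1 -0.3] t 0.1 j [ 1.42  0.39  0.01 -0.   -1.19 -0.26]
```

drive_tool([
  [[0, 0, -6], [0, 0, -5], 0],
  [[0, 0, -12], [0, 0, -10], 0],
  [[0, 0, -19], [3.5, 2.3, -13], 0],
  [[0, 0, -19], [7.7, 5, -13.7], 0],
  [[0, 0, -19], [11.9, 7.7, -13.7], 0],
])

```text
time_s: 0.6
tcp_pos: [0.3248, 0.4576, 0.3611]
tool_rot: [-3.137, 0.112, -0.002]
wrist_force: [0.7, -0.3, -0.1]
grip_width: 0.63
```

```bash
python3 - <<'E'
from plan import *
rows([([.656,-.0366,.36],down())])
E
```

```text
[-0.2, -0.1, 0.2] [36.57, 46.93, 0.01]
tcp [0.3248 0.4576 0.3611] F [ 0.7 -0.3 -0.1] t 0.6 j [ 1.24  0.21  0.1   0.   -1.46  0.26]
```

drive_tool([
  [[0, 0, 0], [3, 3.8, 0], 0],
  [[0, 0, 0], [6, 7.6, 0], 0],
  [[0, 0, 0], [9, 11.5, 0], 0],
  [[0, 0, 0], [12, 15.4, 0], 0],
  [[0, 0, 0], [15, 19.2, 0], 0],
])

```text
time_s: 1.1
tcp_pos: [0.4602, 0.2538, 0.3593]
tool_rot: [3.139, -0.115, -0.001]
wrist_force: [1.3, 0.4, 0.0]
grip_width: 0.171
```

drive_tool([
  [[0, 0, 0], [3, 3.8, 0], 0],
  [[0, 0, 0], [6, 7.6, 0], 0],
  [[0, 0, 0], [9, 11.5, 0], 0],
  [[0, 0, 0], [12, 15.4, 0], 0],
  [[0, 0, 0], [15, 19.2, 0], 0],
])

```text
time_s: 1.6
tcp_pos: [0.5959, 0.0514, 0.3592]
tool_rot: [-3.139, 0.115, 0.001]
wrist_force: [1.1, 0.3, 0.1]
grip_width: 0.003
```

```bash
python3 - <<'E'
from plan import *
P=[]
P.append(([.656,-.0366,.36],down()))
for off in (.03,.015,.005):
    w=box2w(q[:3],[lid(q[3],.166,0,.04+off)])[0]+[.009,0,0]; P.append((w,down()))
rows(P)
E
```

```text
[0.0, 0.0, 0.1] [6.64, 8.34, -0.09]
[0.0, 0.0, 0.1] [7.81, 8.42, 5.77]
[0.0, 0.0, 0.1] [6.68, 8.42, 6.75]
[0.0, 0.0, 0.1] [5.92, 8.42, 7.41]
tcp [0.5959 0.0514 0.3592] F [1.1 0.3 0.1] t 1.6 j [ 0.36  0.28  0.19 -0.   -1.48  1.14]
```

drive_tool([
  [[0, 0, 0], [3.5, 3.5, 0], 0],
  [[0, 0, 0], [6.5, 7, 0], 0],
  [[0, 0, 0], [8.0, 8.4, 2.5], 0],
  [[0, 0, 0], [7.8, 8.4, 5.2], 0],
  [[0, 0, 0], [7.3, 8.4, 6.1], 0],
])

```text
time_s: 2.1
tcp_pos: [0.6609, -0.0367, 0.2931]
tool_rot: [3.139, -0.118, -0.013]
wrist_force: [-0.4, 0.5, -0.4]
grip_width: 0.01
```

```bash
python3 - <<'E'
from plan import *
P=[]
for th in (q[3],.8,.74,.68,.62,.55,.48,.4,.32,.24,.16,.1,.05,0,-.02):
    w=box2w(q[:3],[lid(th,.166,0,.04)])[0]+[.009*(np.sin(th)>0.02),0,0]; P.append((w,down()))
rows(P)
c=cam('scene','s1')['image'][60:260,180:380]
cv2.imwrite('pics/s1c.png',cv2.resize(c,(600,600),interpolation=cv2.INTER_CUBIC))
E
```

```text
[0.0, 0.5, -0.1] [-1.58, 0.11, 1.14]
[0.0, 0.5, -0.1] [-2.44, 0.11, 1.63]
[0.0, 0.5, -0.1] [-3.3, 0.11, 2.19]
[0.0, 0.5, -0.1] [-4.13, 0.11, 2.79]
[0.0, 0.5, -0.1] [-4.92, 0.11, 3.45]
[0.0, 0.5, -0.1] [-5.79, 0.11, 4.27]
[0.0, 0.5, -0.1] [-6.59, 0.11, 5.15]
[0.0, 0.5, -0.1] [-7.44, 0.11, 6.22]
[0.0, 0.5, -0.1] [-8.2, 0.11, 7.36]
[0.0, 0.5, -0.1] [-8.86, 0.11, 8.55]
[0.0, 0.5, -0.1] [-9.43, 0.11, 9.79]
[0.0, 0.5, -0.1] [-9.79, 0.11, 10.75]
[0.0, 0.5, -0.1] [-10.04, 0.11, 11.57]
[0.0, 0.5, -0.1] [-11.15, 0.18, 12.4]
[0.0, 0.5, -0.1] [-11.23, 0.18, 12.74]
tcp [ 0.6609 -0.0367  0.2931] F [-0.4  0.5 -0.4] t 2.1 j [ 0.19  0.42  0.24 -0.   -1.4   1.31]
```

View pics/s1c.png

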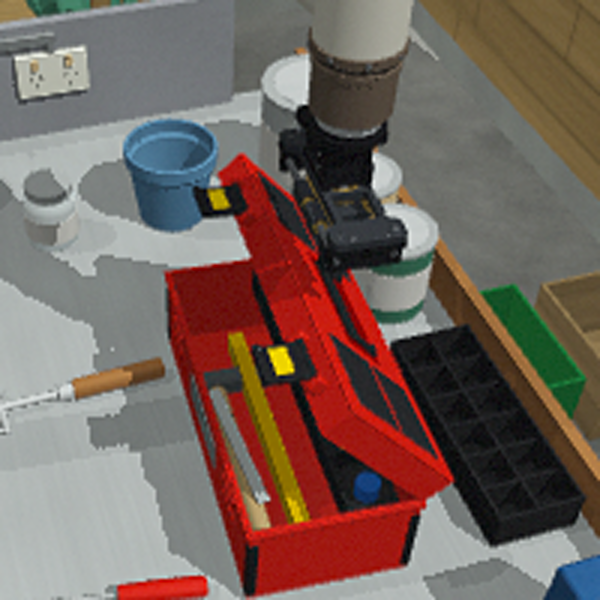

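drive_tool([
  [[0, 0.5, 0], [-0.9, 0.1, 0.7], 0],
  [[0, 0.5, 0], [-1.6, 0.1, 1.15], 0],
  [[0, 0.5, 0], [-2.1, 0.1, 1.4], 0],
  [[0, 0.5, 0], [-2.6, 0.1, 1.75], 0],
  [[0, 0.5, 0], [-3.1, 0.1, 2.1], 0],
])

```text
time_s: 2.65
tcp_pos: [0.6317, -0.0345, 0.2789]
tool_rot: [3.139, -0.114, 0.019]
wrist_force: [1.2, -0.3, 2.4]
grip_width: 0.008
```

```bash
cat > arc.py <<'E'
from plan import *
P=[]
for th in (.74,.68,.62,.55,.48,.4,.32,.24,.16,.1,.05,0,-.02):
    w=box2w(q[:3],[lid(th,.166,0,.04)])[0]+box2w([0,0,q[2]],[.009*np.clip(th/.1,-1,1),0,0])[0]; P.append((w,down()))
rows(P)
E
python3 arc.py
```

```text
[-0.0, -0.7, 0.1] [-0.4, 0.18, 0.73]
[-0.0, -0.7, 0.1] [-1.24, 0.18, 1.32]
[-0.0, -0.7, 0.1] [-2.04, 0.18, 1.96]
[-0.0, -0.7, 0.1] [-2.93, 0.18, 2.76]
[-0.0, -0.7, 0.1] [-3.75, 0.17, 3.63]
[-0.0, -0.7, 0.1] [-4.62, 0.17, 4.68]
[-0.0, -0.7, 0.1] [-5.4, 0.17, 5.8]
[-0.0, -0.7, 0.1] [-6.09, 0.17, 6.98]
[-0.0, -0.7, 0.1] [-6.68, 0.17, 8.21]
[-0.0, -0.7, 0.1] [-7.06, 0.17, 9.16]
[-0.0, -0.7, 0.1] [-7.78, 0.17, 9.97]
[-0.0, -0.7, 0.1] [-8.46, 0.17, 10.78]
[-0.0, -0.7, 0.1] [-8.72, 0.17, 11.11]
tcp [ 0.6317 -0.0345  0.2789] F [ 1.2 -0.3  2.4] t 2.65 j [ 0.2   0.36  0.11  0.   -1.31  1.29]
```

drive_tool([
  [[0, -0.5, 0], [-0.5, 0.1, 0.8], 0],
  [[0, -0.5, 0], [-1.1, 0.1, 1.25], 0],
  [[0, -0.5, 0], [-1.7, 0.1, 1.7], 0],
  [[0, -0.5, 0], [-2.3, 0.1, 2.2], 0],
  [[0, -0.5, 0], [-2.9, 0.1, 2.75], 0],
])

```text
time_s: 3.15
tcp_pos: [0.6017, -0.0333, 0.2491]
tool_rot: [-3.139, 0.115, 0.0]
wrist_force: [2.2, -0.0, 1.8]
grip_width: 0.007
```

```bash
python3 arc.py|tail -11
```

```text
[-0.0, 0.0, 0.1] [0.1, 0.07, -0.18]
[-0.0, 0.0, 0.1] [-0.71, 0.07, 0.7]
[-0.0, 0.0, 0.1] [-1.57, 0.07, 1.76]
[-0.0, 0.0, 0.1] [-2.34, 0.06, 2.89]
[-0.0, 0.0, 0.1] [-3.01, 0.06, 4.08]
[-0.0, 0.0, 0.1] [-3.59, 0.06, 5.32]
[-0.0, 0.0, 0.1] [-3.95, 0.06, 6.27]
[-0.0, 0.0, 0.1] [-4.66, 0.06, 7.09]
[-0.0, 0.0, 0.1] [-5.34, 0.06, 7.91]
[-0.0, 0.0, 0.1] [-5.59, 0.06, 8.24]
tcp [ 0.6017 -0.0333  0.2491] F [ 2.2 -0.   1.8] t 3.15 j [ 0.21  0.33 -0.01 -0.   -1.23  1.28]
```

drive_tool([
  [[0, 0, 0], [-0.5, 0.1, 0.5], 0],
  [[0, 0, 0], [-0.9, 0.1, 0.95], 0],
  [[0, 0, 0], [-1.3, 0.1, 1.4], 0],
  [[0, 0, 0], [-1.65, 0.1, 1.9], 0],
  [[0, 0, 0], [-2.0, 0.1, 2.4], 0],
])

```text
time_s: 3.65
tcp_pos: [0.5818, -0.0329, 0.2253]
tool_rot: [3.139, -0.115, -0.001]
wrist_force: [-0.1, 1.1, 1.6]
grip_width: 0.005
```

drive_tool([
  [[0, 0, 0], [-0.3, 0, 0.5], 0],
  [[0, 0, 0], [-0.6, 0, 1.0], 0],
  [[0, 0, 0], [-0.85, 0, 1.5], 0],
  [[0, 0, 0], [-1.1, 0, 2.0], 0],
  [[0, 0, 0], [-1.35, 0, 2.5], 0],
])

```text
time_s: 4.15
tcp_pos: [0.5683, -0.032, 0.2003]
tool_rot: [3.139, -0.115, -0.001]
wrist_force: [-0.9, 1.4, 1.9]
grip_width: 0.009
```

```bash
python3 arc.py|tail -8
```

```text
[0.0, 0.0, 0.1] [1.01, -0.05, -1.99]
[0.0, 0.0, 0.1] [0.34, -0.05, -0.81]
[0.0, 0.0, 0.1] [-0.24, -0.05, 0.43]
[0.0, 0.0, 0.1] [-0.61, -0.05, 1.39]
[0.0, 0.0, 0.1] [-1.32, -0.05, 2.2]
[0.0, 0.0, 0.1] [-1.99, -0.05, 3.03]
[0.0, 0.0, 0.1] [-2.24, -0.05, 3.36]
tcp [ 0.5683 -0.032   0.2003] F [-0.9  1.4  1.9] t 4.15 j [ 0.23  0.31 -0.17 -0.   -1.1   1.27]
```

drive_tool([
  [[0, 0, 0], [-0.15, 0, 0.3], 0],
  [[0, 0, 0], [-0.3, 0, 0.6], 0],
  [[0, 0, 0], [-0.4, 0, 0.9], 0],
  [[0, 0, 0], [-0.5, 0, 1.2], 0],
  [[0, 0, 0], [-0.6, 0, 1.4], 0],
])

```text
time_s: 4.65
tcp_pos: [0.5627, -0.0316, 0.1864]
tool_rot: [3.139, -0.115, -0.0]
wrist_force: [-0.5, 0.7, 1.8]
grip_width: 0.005
```

drive_tool([
  [[0, 0, 0], [-0.1, 0, 0.2], 0],
  [[0, 0, 0], [-0.15, 0, 0.4], 0],
  [[0, 0, 0], [-0.2, 0, 0.6], 0],
  [[0, 0, 0], [-0.25, 0, 0.75], 0],
  [[0, 0, 0], [-0.3, 0, 0.9], 0],
])

```text
time_s: 5.15
tcp_pos: [0.5599, -0.0313, 0.1777]
tool_rot: [3.139, -0.115, 0.0]
wrist_force: [-0.3, 0.3, 0.6]
grip_width: 0.001
```

drive_tool([
  [[0, 0, 0], [0, 0, 0.1], 0],
  [[0, 0, 0], [0, 0, 0.2], 0],
  [[0, 0, 0], [0, 0, 0.3], 0],
  [[0, 0, 0], [0, 0, 0.4], 0],
  [[0, 0, 0], [0, 0, 0.5], 0],
])

```text
time_s: 5.65
tcp_pos: [0.5596, -0.0314, 0.1727]
tool_rot: [3.139, -0.115, -0.001]
wrist_force: [-1.1, 0.5, 2.0]
grip_width: 0.007
```

drive_tool([
  [[0, 0, 0], [0, 0, 0.1], 0],
  [[0, 0, 0], [0, 0, 0.2], 0],
  [[0, 0, 0], [0, 0, 0.3], 0],
  [[0, 0, 0], [0, 0, 0.4], 0],
  [[0, 0, 0], [0, 0, 0.4], 0],
])

```text
time_s: 6.15
tcp_pos: [0.5598, -0.0313, 0.1704]
tool_rot: [3.139, -0.114, 0.001]
wrist_force: [-4.6, 1.2, 8.7]
grip_width: 0.006
```

```bash
python3 - <<'E'
from plan import *
c=cam('scene','s2')['image'][60:260,180:380]
cv2.imwrite('pics/s2c.png',cv2.resize(c,(600,600),interpolation=cv2.INTER_CUBIC))
rows([([.54,-.03,.2],down())])
E
```

```text
[0.0, -0.0, 0.1] [-1.98, 0.01, -2.96]
tcp [ 0.5598 -0.0313  0.1704] F [-4.2  0.7  8.2] t 6.2 j [ 0.23  0.32 -0.23  0.   -1.02  1.26]
```

View pics/s2c.png

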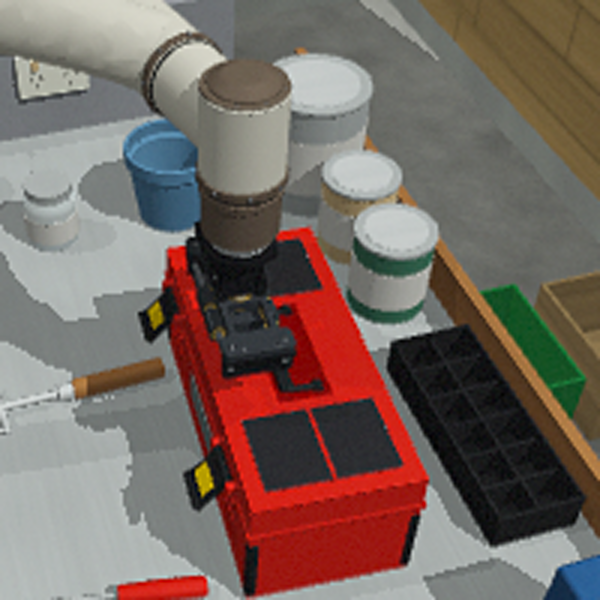

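The lid is down on the box and both latches stand out, at about (155,315) and (208,480). The force rose to 8 N at z = 0.170. I'll press a little more and then retreat.

drive_tool([
  [[0, 0, 0], [0, 0, 0.3], 0],
  [[0, 0, 0], [0, 0, 0.6], 0],
  [[0, 0, 0], [0, 0, 0.8], 0],
  [[0, 0, 0], [0, 0, 0.8], 0],
  [[0, 0, 0], [0, 0, 0.8], 0],
])

```text
time_s: 6.7
tcp_pos: [0.5599, -0.0314, 0.1701]
tool_rot: [3.138, -0.11, 0.007]
wrist_force: [-18.9, 6.3, 40.9]
grip_width: 0.0
```

drive_tool([
  [[0, 0, 0], [0, 0, -0.8], 0],
  [[0, 0, 0], [0, 0, -3], 0],
  [[0, 0, 0], [0, 0, -6], 0],
  [[0, 0, 0], [0, 0, -10], 0],
  [[0, 0, 0], [0, 0, -10], 0],
])

```text
time_s: 7.2
tcp_pos: [0.5633, -0.0313, 0.2669]
tool_rot: [-3.138, 0.114, -0.02]
wrist_force: [0.4, 0.6, 1.0]
grip_width: 0.004
```

```bash
python3 - <<'E'
from plan import *
Rt=down(45); zt=Rt.apply([0,0,1])
for y,ph in ((.13,q[4]),(-.13,q[5])):
    C=box2w(q[:3],[latch(0,ph,y,.044,.006)])[0]; print('tip',C, 'flat',box2w(q[:3],[latch(0,0,y,.044,.006)])[0])
    rows([(C-zt*.12,Rt),(C-zt*.04,Rt)])
E
```

```text
tip [0.49337037 0.10442963 0.11716241] flat [0.51925206 0.10249672 0.104     ]
[-0.1, 44.3, 0.1] [-16.52, -13.04, 6.29]
[-0.1, 44.3, 0.1] [-10.94, -13.02, 12.02]
tcp [ 0.5633 -0.0313  0.2669] F [0.4 0.6 1. ] t 7.2 j [ 0.23  0.25 -0.08  0.   -1.23  1.26]
tip [ 0.4726044  -0.15474358  0.11868945] flat [ 0.49988845 -0.15678122  0.104     ]
[-0.1, 44.3, 0.1] [-16.72, 12.96, 6.1]
[-0.1, 44.3, 0.1] [-11.13, 12.98, 11.83]
tcp [ 0.5633 -0.0313  0.2669] F [0.4 0.6 1. ] t 7.2 j [ 0.23  0.25 -0.08  0.   -1.23  1.26]
```

drive_tool([
  [[0, 8.5, 0], [-3.3, -2.6, -1], 0],
  [[0, 17, 0], [-6.8, -5.2, -1], 0],
  [[0, 25.5, 0], [-10, -7.8, 0], 0],
  [[0, 34, 0], [-13.3, -10.4, 3], 0],
  [[0, 42.5, 0], [-16.5, -13, 5], 0],
])

```text
time_s: 7.7
tcp_pos: [0.4655, 0.0495, 0.2554]
tool_rot: [2.959, -0.15, 0.835]
wrist_force: [2.0, -1.6, 0.9]
grip_width: 0.004
```

```bash
cat > la.py <<'E'
from plan import *
import sys
y,ph=(.13,q[4]) if sys.argv[1]=='l' else (-.13,q[5]); tilt=float(sys.argv[2])
Rt=down(tilt); zt=Rt.apply([0,0,1])
C=lambda p:box2w(q[:3],[latch(0,p,y,float(sys.argv[3]),.004)])[0]
rows([(C(ph)-zt*d,Rt) for d in (.12,.04,.015,0)]+[(C(p),Rt) for p in (.6,.5,.4,.3,.2,.1,0,-.1)])
E
python3 la.py l 45 .040
python3 - <<'E'
from plan import *
c=cam('scene','s3')['image'][60:260,160:360]
cv2.imwrite('pics/s3c.png',cv2.resize(c,(600,600),interpolation=cv2.INTER_CUBIC))
E
```

```text
[2.8, 13.4, -0.4] [-7.63, -5.65, 1.12]
[2.8, 13.4, -0.4] [-5.78, -6.05, 8.89]
[2.8, 13.4, -0.4] [-5.21, -6.18, 11.32]
[2.8, 13.4, -0.4] [-4.86, -6.25, 12.78]
[2.8, 13.4, -0.4] [-4.78, -6.27, 13.04]
[2.8, 13.4, -0.4] [-4.64, -6.29, 13.42]
[2.8, 13.4, -0.4] [-4.45, -6.3, 13.77]
[2.8, 13.4, -0.4] [-4.24, -6.32, 14.11]
[2.8, 13.4, -0.4] [-3.99, -6.34, 14.43]
[2.8, 13.4, -0.4] [-3.71, -6.36, 14.71]
[2.8, 13.4, -0.4] [-3.4, -6.38, 14.97]
[2.8, 13.4, -0.4] [-3.07, -6.39, 15.2]
tcp [0.4655 0.0495 0.2554] F [ 2.  -1.6  0.9] t 7.7 j [ 0.61 -0.16 -0.9   0.78 -0.56  0.24]
```

View pics/s3c.png

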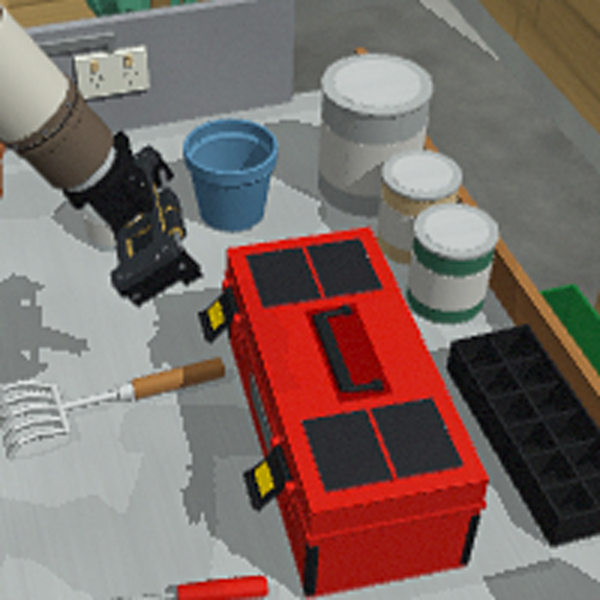

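```bash
cat > la.py <<'E'
from plan import *
import sys
y,ph=(.13,q[4]) if sys.argv[1]=='l' else (-.13,q[5]); tilt=float(sys.argv[2]); r=float(sys.argv[3])
Rt=down(tilt)
C=lambda p,o=0:box2w(q[:3],[latch(0,p,y,r,.004+o)])[0]-Rt.apply([.0095,0,0])
rows([(C(ph,.06)+[0,0,.04],Rt),(C(ph,.03),Rt),(C(ph,.01),Rt),(C(ph),Rt)]+[(C(p),Rt) for p in (.6,.5,.4,.3,.2,.1,0,-.1)])
E
python3 la.py l 20 .036
```

```text
[3.1, -11.4, -0.7] [-4.8, -6.11, 3.2]
[3.1, -11.4, -0.7] [-5.84, -6.44, 9.41]
[3.1, -11.4, -0.7] [-5.15, -6.55, 11.29]
[3.1, -11.4, -0.7] [-4.8, -6.6, 12.22]
[3.1, -11.4, -0.7] [-4.74, -6.61, 12.46]
[3.1, -11.4, -0.7] [-4.61, -6.63, 12.8]
[3.1, -11.4, -0.7] [-4.45, -6.65, 13.12]
[3.1, -11.4, -0.7] [-4.25, -6.67, 13.43]
[3.1, -11.4, -0.7] [-4.03, -6.68, 13.71]
[3.1, -11.4, -0.7] [-3.78, -6.7, 13.97]
[3.1, -11.4, -0.7] [-3.51, -6.71, 14.21]
[3.1, -11.4, -0.7] [-3.21, -6.73, 14.42]
tcp [0.4617 0.0471 0.251 ] F [-2.7 -1.3 -2.9] t 7.75 j [ 0.61 -0.17 -0.92  0.79 -0.55  0.23]
```

drive_tool([
  [[1.5, -5.5, 0], [-2, -2, 0.5], 0],
  [[3, -11.4, -0.7], [-3.5, -4, 1.5], 0],
  [[3, -11.4, -0.7], [-4.8, -6.1, 2.5], 0],
  [[3, -11.4, -0.7], [-4.8, -6.1, 3.2], 0],
  [[3, -11.4, -0.7], [-4.8, -6.1, 3.2], 0],
])

```text
time_s: 8.25
tcp_pos: [0.4497, 0.109, 0.2002]
tool_rot: [3.081, -0.125, 0.542]
wrist_force: [0.2, -0.3, 0.2]
grip_width: 0.002
```

```bash
python3 la.py l 20 .036
```

```text
[-0.1, 0.1, -0.4] [-0.67, 0.13, 0.2]
[-0.1, 0.1, -0.4] [-0.45, 0.14, 6.51]
[-0.1, 0.1, -0.4] [0.61, 0.14, 8.21]
[-0.1, 0.1, -0.4] [1.13, 0.13, 9.06]
[-0.1, 0.1, -0.4] [1.25, 0.13, 9.27]
[-0.1, 0.1, -0.4] [1.44, 0.13, 9.58]
[-0.1, 0.1, -0.4] [1.66, 0.13, 9.87]
[-0.1, 0.1, -0.4] [1.91, 0.13, 10.13]
[-0.1, 0.1, -0.4] [2.19, 0.13, 10.36]
[-0.1, 0.1, -0.4] [2.48, 0.13, 10.57]
[-0.1, 0.1, -0.4] [2.8, 0.12, 10.75]
[-0.1, 0.1, -0.4] [3.13, 0.12, 10.89]
tcp [0.4497 0.109  0.2002] F [ 0.2 -0.3  0.2] t 8.25 j [ 0.73 -0.04 -0.78  0.43 -0.62  0.43]
```

drive_tool([
  [[0, 0, 0], [-0.6, 0.1, 2.5], 0],
  [[0, 0, 0], [-0.5, 0.1, 5], 0],
  [[0, 0, 0], [-0.4, 0.1, 6.5], 0],
  [[0, 0, 0], [0.2, 0.1, 7.5], 0],
  [[0, 0, 0], [0.5, 0.1, 8.0], 0],
])

```text
time_s: 8.75
tcp_pos: [0.4824, 0.105, 0.1277]
tool_rot: [3.082, -0.128, 0.545]
wrist_force: [-0.9, 0.7, 0.2]
grip_width: 0.005
```

```bash
python3 la.py l 20 .036; python3 - <<'E'
from plan import *
c=cam('scene','s4')['image'][120:220,200:300]
cv2.imwrite('pics/s4c.png',cv2.resize(c,(600,600),interpolation=cv2.INTER_CUBIC))
E
```

```text
[-0.1, -0.0, -0.5] [-1.27, -0.03, -7.74]
[-0.1, -0.0, -0.5] [-1.07, -0.01, -1.43]
[-0.1, -0.0, -0.5] [-0.02, -0.02, 0.27]
[-0.1, -0.0, -0.5] [0.51, -0.02, 1.12]
[-0.1, -0.0, -0.5] [0.62, -0.02, 1.34]
[-0.1, -0.0, -0.5] [0.81, -0.03, 1.65]
[-0.1, -0.0, -0.5] [1.04, -0.03, 1.93]
[-0.1, -0.0, -0.5] [1.28, -0.03, 2.19]
[-0.1, -0.0, -0.5] [1.56, -0.03, 2.43]
[-0.1, -0.0, -0.5] [1.86, -0.03, 2.64]
[-0.1, -0.0, -0.5] [2.17, -0.03, 2.81]
[-0.1, -0.0, -0.5] [2.5, -0.04, 2.96]
tcp [0.4824 0.105  0.1277] F [-0.9  0.7  0.2] t 8.75 j [ 0.61  0.12 -0.9   0.68 -0.35  0.26]
```

View pics/s4c.png

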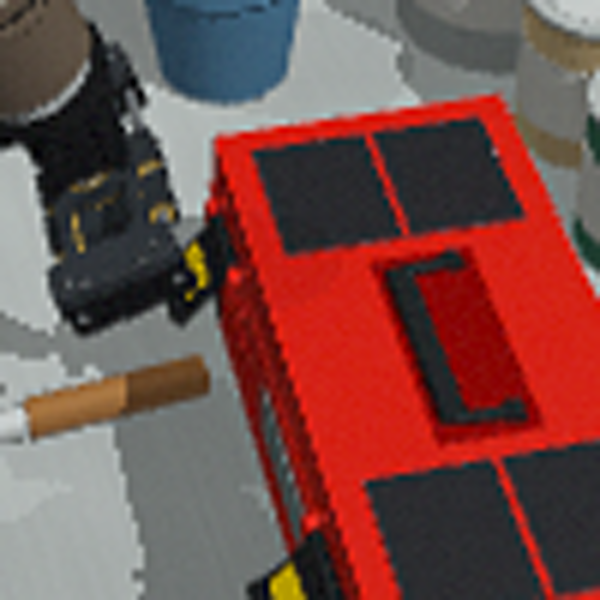

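```bash
python3 la.py l 13 .036
```

```text
[-0.1, -7.0, -0.5] [-1.29, -0.0, -7.87]
[-0.1, -7.0, -0.5] [-1.08, 0.01, -1.56]
[-0.1, -7.0, -0.5] [-0.03, 0.0, 0.14]
[-0.1, -7.0, -0.5] [0.49, 0.0, 0.99]
[-0.1, -7.0, -0.5] [0.61, 0.0, 1.21]
[-0.1, -7.0, -0.5] [0.8, -0.0, 1.51]
[-0.1, -7.0, -0.5] [1.02, -0.0, 1.8]
[-0.1, -7.0, -0.5] [1.27, -0.0, 2.06]
[-0.1, -7.0, -0.5] [1.54, -0.01, 2.3]
[-0.1, -7.0, -0.5] [1.84, -0.01, 2.5]
[-0.1, -7.0, -0.5] [2.16, -0.01, 2.68]
[-0.1, -7.0, -0.5] [2.49, -0.01, 2.83]
tcp [0.4827 0.1053 0.1277] F [1.7 0.3 0.3] t 8.8 j [ 0.61  0.12 -0.9   0.68 -0.35  0.26]
```

drive_tool([
  [[0, -4, -0.3], [0.1, 0, 0.3], 0],
  [[0, -7, -0.5], [0.3, 0, 0.7], 0],
  [[0, -7, -0.5], [0.5, 0, 1.0], 0],
  [[0, -7, -0.5], [0.65, 0, 1.3], 0],
  [[0, -7, -0.5], [0.8, 0, 1.5], 0],
])

```text
time_s: 9.3
tcp_pos: [0.4948, 0.105, 0.1173]
tool_rot: [3.114, -0.112, 0.361]
wrist_force: [-2.2, 2.1, 2.7]
grip_width: 0.008
```

```bash
python3 la.py l 13 .036|tail -9
```

```text
[-0.2, -0.2, 0.1] [-0.2, 0.07, -0.16]
[-0.2, -0.2, 0.1] [0.03, 0.07, 0.12]
[-0.2, -0.2, 0.1] [0.28, 0.07, 0.38]
[-0.2, -0.2, 0.1] [0.56, 0.07, 0.61]
[-0.2, -0.2, 0.1] [0.86, 0.07, 0.81]
[-0.2, -0.2, 0.1] [1.18, 0.08, 0.98]
[-0.2, -0.2, 0.1] [1.52, 0.08, 1.12]
[-0.2, -0.2, 0.1] [1.86, 0.08, 1.22]
tcp [0.4948 0.105  0.1173] F [-2.2  2.1  2.7] t 9.3 j [ 0.61  0.2  -0.69  0.29 -0.52  0.65]
```

Contact force is about 3 N, as the latch's friction would give, so I'll continue along the arc.

drive_tool([
  [[0, 0, 0], [0.15, 0, 0.25], 0],
  [[0, 0, 0], [0.35, 0, 0.45], 0],
  [[0, 0, 0], [0.6, 0, 0.65], 0],
  [[0, 0, 0], [0.85, 0, 0.8], 0],
  [[0, 0, 0], [1.1, 0, 0.9], 0],
])

```text
time_s: 9.8
tcp_pos: [0.5069, 0.1036, 0.1101]
tool_rot: [3.113, -0.114, 0.355]
wrist_force: [-2.4, 0.2, 1.7]
grip_width: 0.003
```

```bash
python3 la.py l 13 .036|tail -5
```

```text
[-0.1, 0.0, 0.1] [-0.16, 0.02, -0.17]
[-0.1, 0.0, 0.1] [0.16, 0.02, -0.0]
[-0.1, 0.0, 0.1] [0.49, 0.02, 0.13]
[-0.1, 0.0, 0.1] [0.84, 0.02, 0.24]
tcp [0.5069 0.1036 0.1101] F [-2.4  0.2  1.7] t 9.8 j [ 0.59  0.23 -0.67  0.29 -0.51  0.67]
```

drive_tool([
  [[0, 0, 0], [0.2, 0, 0.05], 0],
  [[0, 0, 0], [0.4, 0, 0.1], 0],
  [[0, 0, 0], [0.55, 0, 0.13], 0],
  [[0, 0, 0], [0.7, 0, 0.15], 0],
  [[0, 0, 0], [0.8, 0, 0.15], 0],
])

```text
time_s: 10.3
tcp_pos: [0.5116, 0.1028, 0.1094]
tool_rot: [3.112, -0.115, 0.346]
wrist_force: [-22.3, 10.7, 11.1]
grip_width: 0.006
```

```bash
python3 la.py l 13 .036|tail -3
```

```text
[-0.0, 0.3, 0.0] [0.05, -0.03, -0.03]
[-0.0, 0.3, 0.0] [0.4, -0.03, 0.07]
tcp [0.5116 0.1028 0.1094] F [-22.3  10.7  11.1] t 10.3 j [ 0.58  0.24 -0.66  0.27 -0.52  0.69]
```

drive_tool([
  [[0, 0, 0], [0, 0, 0], 0],
  [[0, 0, 0], [-1.5, 0, -0.5], 0],
  [[0, 0, 0], [-4, 0, -2], 0],
  [[0, 0, 0], [-6, 0, -5], 0],
  [[0, 0, 0], [-6.5, 0, -9], 0],
])

```text
time_s: 10.8
tcp_pos: [0.4295, 0.1082, 0.1826]
tool_rot: [3.111, -0.112, 0.35]
wrist_force: [1.8, 1.4, -0.0]
grip_width: 0.004
```

```bash
python3 la.py r 13 .036|sed -n '1,4p;13p'
```

```text
[-0.0, 0.2, 0.1] [1.77, 25.91, -1.43]
[-0.0, 0.2, 0.1] [2.65, 25.91, 4.89]
[-0.0, 0.2, 0.1] [3.83, 25.91, 6.5]
[-0.0, 0.2, 0.1] [4.43, 25.92, 7.31]
tcp [0.4295 0.1082 0.1826] F [ 1.8  1.4 -0. ] t 10.8 j [ 0.73 -0.   -0.71  0.24 -0.72  0.6 ]
```

drive_tool([
  [[0, 0, 0], [0, 3.5, -1], 0],
  [[0, 0, 0], [0, 7.5, -1.5], 0],
  [[0, 0, 0], [0, 11.5, -1.5], 0],
  [[0, 0, 0], [0, 15.5, -1.5], 0],
  [[0, 0, 0], [0, 19.5, -1.5], 0],
])

```text
time_s: 11.3
tcp_pos: [0.4149, -0.0861, 0.1987]
tool_rot: [3.114, -0.112, 0.362]
wrist_force: [0.1, -0.7, 0.3]
grip_width: 0.004
```

drive_tool([
  [[0, 0, 0], [0.5, 3, 0], 0],
  [[0, 0, 0], [1, 5.5, 0], 0],
  [[0, 0, 0], [1.5, 6.4, 0], 0],
  [[0, 0, 0], [1.7, 6.4, 1], 0],
  [[0, 0, 0], [1.7, 6.4, 2], 0],
])

```text
time_s: 11.8
tcp_pos: [0.4315, -0.1502, 0.1814]
tool_rot: [3.114, -0.115, 0.358]
wrist_force: [-0.3, 1.4, -0.2]
grip_width: 0.001
```

```bash
python3 la.py r 13 .036
```

```text
[-0.2, -0.1, 0.0] [-0.2, 0.14, -2.01]
[-0.2, -0.1, 0.0] [0.66, 0.16, 4.31]
[-0.2, -0.1, 0.0] [1.83, 0.17, 5.93]
[-0.2, -0.1, 0.0] [2.42, 0.17, 6.74]
[-0.2, -0.1, 0.0] [2.64, 0.17, 7.09]
[-0.2, -0.1, 0.0] [2.87, 0.17, 7.37]
[-0.2, -0.1, 0.0] [3.13, 0.17, 7.63]
[-0.2, -0.1, 0.0] [3.41, 0.17, 7.86]
[-0.2, -0.1, 0.0] [3.71, 0.17, 8.06]
[-0.2, -0.1, 0.0] [4.03, 0.18, 8.23]
[-0.2, -0.1, 0.0] [4.36, 0.18, 8.37]
[-0.2, -0.1, 0.0] [4.71, 0.18, 8.47]
tcp [ 0.4315 -0.1502  0.1814] F [-0.3  1.4 -0.2] t 11.8 j [ 0.04  0.02 -0.61  0.03 -0.71  1.44]
```

drive_tool([
  [[0, 0, 0], [0.3, 0.2, 2], 0],
  [[0, 0, 0], [0.6, 0.2, 4], 0],
  [[0, 0, 0], [1.2, 0.2, 5.1], 0],
  [[0, 0, 0], [1.8, 0.2, 5.9], 0],
  [[0, 0, 0], [2.1, 0.2, 6.3], 0],
])

```text
time_s: 12.3
tcp_pos: [0.4663, -0.1541, 0.1249]
tool_rot: [3.114, -0.112, 0.356]
wrist_force: [-0.1, 0.4, -0.7]
grip_width: 0.002
```

```bash
python3 la.py r 13 .036|tail -10
```

```text
[-0.2, -0.0, 0.1] [0.3, 0.02, 0.44]
[-0.2, -0.0, 0.1] [0.52, 0.03, 0.78]
[-0.2, -0.0, 0.1] [0.75, 0.03, 1.06]
[-0.2, -0.0, 0.1] [1.0, 0.03, 1.32]
[-0.2, -0.0, 0.1] [1.28, 0.03, 1.55]
[-0.2, -0.0, 0.1] [1.59, 0.03, 1.75]
[-0.2, -0.0, 0.1] [1.91, 0.03, 1.92]
[-0.2, -0.0, 0.1] [2.24, 0.03, 2.06]
[-0.2, -0.0, 0.1] [2.59, 0.04, 2.16]
tcp [ 0.4663 -0.1541  0.1249] F [-0.1  0.4 -0.7] t 12.3 j [ 0.02  0.16 -0.62  0.04 -0.56  1.45]
```

drive_tool([
  [[0, 0, 0], [0.2, 0, 0.3], 0],
  [[0, 0, 0], [0.4, 0, 0.6], 0],
  [[0, 0, 0], [0.6, 0, 0.9], 0],
  [[0, 0, 0], [0.85, 0, 1.15], 0],
  [[0, 0, 0], [1.1, 0, 1.4], 0],
])

```text
time_s: 12.8
tcp_pos: [0.4792, -0.1554, 0.1144]
tool_rot: [3.114, -0.114, 0.357]
wrist_force: [-3.3, 1.4, 3.3]
grip_width: 0.003
```

drive_tool([
  [[0, 0, 0], [0.2, 0, 0.2], 0],
  [[0, 0, 0], [0.45, 0, 0.33], 0],
  [[0, 0, 0], [0.7, 0, 0.46], 0],
  [[0, 0, 0], [0.9, 0, 0.56], 0],
  [[0, 0, 0], [1.1, 0, 0.63], 0],
])

```text
time_s: 13.3
tcp_pos: [0.491, -0.1564, 0.1103]
tool_rot: [3.114, -0.114, 0.355]
wrist_force: [-3.5, 0.0, 3.3]
grip_width: 0.004
```

```bash
python3 la.py r 13 .036|tail -4
```

```text
[-0.2, -0.0, 0.1] [-0.19, -0.03, -0.06]
[-0.2, -0.0, 0.1] [0.15, -0.03, 0.08]
[-0.2, -0.0, 0.1] [0.49, -0.02, 0.18]
tcp [ 0.491  -0.1564  0.1103] F [-3.5  0.   3.3] t 13.3 j [ 0.02  0.22 -0.59  0.03 -0.53  1.45]
```

drive_tool([
  [[0, 0, 0], [0.15, 0, 0.05], 0],
  [[0, 0, 0], [0.3, 0, 0.08], 0],
  [[0, 0, 0], [0.45, 0, 0.1], 0],
  [[0, 0, 0], [0.6, 0, 0.1], 0],
  [[0, 0, 0], [0.75, 0, 0.1], 0],
])

```text
time_s: 13.8
tcp_pos: [0.4923, -0.1568, 0.1093]
tool_rot: [3.117, -0.117, 0.335]
wrist_force: [-18.9, 5.9, 12.3]
grip_width: 0.005
```

drive_tool([
  [[0, 0, 0], [0, 0, 0], 0],
  [[0, 0, 0], [-1.5, 0, -0.5], 0],
  [[0, 0, 0], [-4, 0, -2], 0],
  [[0, 0, 0], [-6, 0, -5], 0],
  [[0, 0, 0], [-6.5, 0, -9], 0],
])

```text
time_s: 14.3
tcp_pos: [0.4127, -0.151, 0.183]
tool_rot: [3.115, -0.114, 0.35]
wrist_force: [0.8, -0.4, -0.2]
grip_width: 0.006
```

drive_tool([
  [[0, 0, 0], [-3, 0, -3], 0],
  [[0, 0, 0], [-5, 0, -6], 0],
  [[0, 0, 0], [-7, 0, -9], 0],
  [[0, 0, 0], [-7, 0, -11], 0],
  [[0, 0, 0], [-7, 0, -12], 0],
])

```text
time_s: 14.8
tcp_pos: [0.3213, -0.1445, 0.2882]
tool_rot: [3.113, -0.113, 0.368]
wrist_force: [0.4, 0.5, 0.2]
grip_width: 0.005
```

```bash
python3 - <<'E'
from plan import *
a=cam('scene','s5')['image'][110:260,220:345]; b=cam('top','t5')['image'][110:220,190:345]
cv2.imwrite('pics/s5c.png',cv2.resize(a,(500,600),interpolation=cv2.INTER_CUBIC))
cv2.imwrite('pics/t5c.png',cv2.resize(b,(775,550),interpolation=cv2.INTER_CUBIC))
# predicted, in crop pixels: lid top front corners, lid back, latch tips flat
P=box2w(q[:3],[lid(0,.19,.21,.04),lid(0,.19,-.21,.04),lid(0,0,-.21,.04),latch(0,0,.155,.05,.008),latch(0,0,.105,.05,.008),latch(0,0,-.105,.05,.008),latch(0,0,-.155,.05,.008),[-.095,-.21,0]])
print(((proj('s5',P)-[220,110])*4).round().tolist()); print(((proj('t5',P)-[190,110])*5).round().tolist())
print(env.state()['tcp_pos'],env.state()['wrist_force'])
E
```

```text
[[60.0, 130.0], [174.0, 486.0], [413.0, 440.0], [56.0, 228.0], [67.0, 264.0], [119.0, 440.0], [133.0, 487.0], [167.0, 605.0]]
[[68.0, 385.0], [653.0, 443.0], [673.0, 184.0], [152.0, 425.0], [218.0, 432.0], [495.0, 459.0], [561.0, 466.0], [615.0, 461.0]]
[ 0.32158302 -0.14440891  0.28696881] [-0.22467009  0.151663   -0.06928909]
```

View pics/s5c.png

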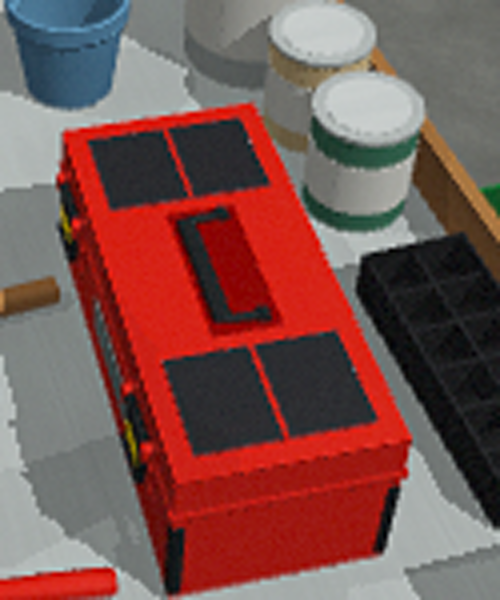

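View pics/t5c.png

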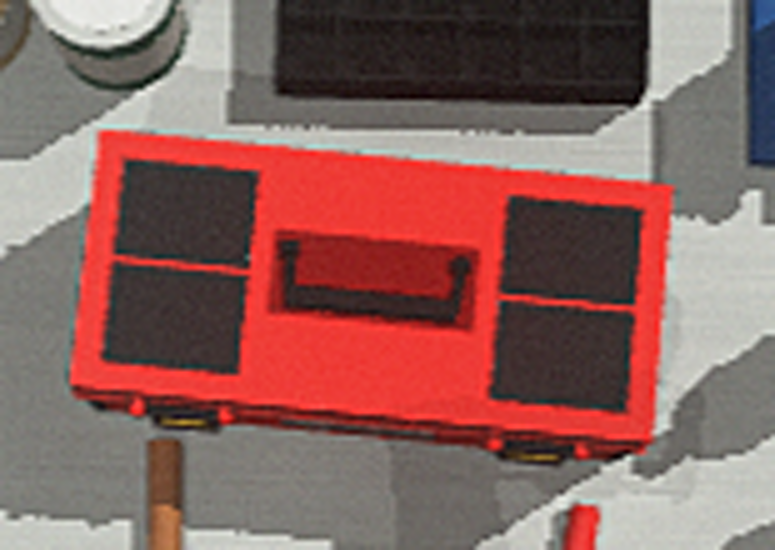

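Both views show the lid shut and the box where it was: the front corners are at (70,388) and (653,443), predicted (68,385) and (653,443). Both latches lie at their flat positions, and the rake and screwdriver don't appear to have moved. The arm is clear, so I'll hand it in.

```bash
python3 - <<'E'
from h import *
a=cv2.imread('pics/top0.png').astype(int); b=cv2.imread('pics/top5.png' if 0 else 'pics/t5.png').astype(int)
d=abs(a-b).max(2)
for n,(x0,y0,x1,y1) in dict(bluepot=(114,145,158,185),bottle=(350,160,388,186),clay=(352,202,384,234),screwdr=(290,208,312,262),rake=(205,196,238,275),jar=(122,203,152,228)).items(): print(n,(d[y0:y1,x0:x1]>50).mean().round(3))
print(env.sign_off())
E
```

```text
bluepot 0.0
bottle 0.0
clay 0.0
screwdr 0.24
rake 0.038
jar 0.0
the job is handed in; nothing more can be done
None
```

```bash
python3 - <<'E'
import cv2,numpy as np
for n,(x0,y0,x1,y1) in dict(scr=(185,245,255,268),rake=(155,175,238,215)).items():
    m=[]
    for f in('scene0','s5'):
        i=cv2.imread(f'pics/{f}.png')[y0:y1,x0:x1].astype(int)
        k=(i[...,2]-i[...,0]>60); ys,xs=np.nonzero(k); m.append((k.sum(),xs.mean().round(2),ys.mean().round(2)) if k.any() else None)
    print(n,m)
E
```

```text
scr [(np.int64(220), np.float64(48.85), np.float64(11.25)), (np.int64(220), np.float64(48.85), np.float64(11.25))]
rake [(np.int64(149), np.float64(62.05), np.float64(10.55)), (np.int64(173), np.float64(57.49), np.float64(10.06))]
```

```bash
python3 - <<'E'
import cv2,numpy as np
for fs,(x0,y0,x1,y1) in ((('scene0','s5'),(200,175,238,200)),(('top0','t5'),(212,194,234,232))):
    a,b=[cv2.imread(f'pics/{f}.png')[y0:y1,x0:x1].astype(int) for f in fs]; print((abs(a-b).max(2)>50).mean().round(3))
    for i in(a,b):
        k=i[...,2]-i[...,0]>50; ys,xs=np.nonzero(k); print(k.sum(),xs.mean().round(2),ys.mean().round(2))
E
```

```text
0.034
181 18.75 10.4
184 18.88 10.38
0.068
157 10.32 20.48
186 10.55 18.41
```

The tool box is closed and the job is handed in after about 15 s of the 59 s allowed. I eased the lid down along its arc with the shut fingertips, slowing to about 1 cm/s at the end. Then I pushed the left latch and after it the right one down and in.

- **Lid:** it met a firm stop at z = 0.170 m, its shut height. I pressed it to about 41 N at the fingertips to be sure, and its corners in both camera views match the shut position.
- **Latches:** each stopped solidly within about 0.5 mm of the flat position I had worked out, at about 20–27 N. Their tips in the top view also match.
- **Box:** it did not move, within about 1 pixel in the images.
- **Bystanders:** the blue pot, bottle, clay pot and jar show no change in the top view.
- **Checks that disagreed:** the automatic image comparison flagged the screwdriver area (24 % of pixels) and the rake area (4 %). In the scene view the screwdriver is pixel-identical and the rake grip is within 0.15 pixel. In the top view the rake grip's visible patch differs by about 2 pixels. I put these differences down to shadow and the arm in view, but did not check that separately.

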